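Close the paint extractor's filter drawer

ROBOT

A 6-joint arm with a two-finger parallel gripper is mounted at the origin on the work surface. World frame = base frame: x ahead of the robot, y to its left, z up, the work surface at z = 0. Lengths are in mm, angles in rad, forces in N, time in s.
With the tool pointing down it reaches from about 325 to 775 mm from the base axis. Payload 5.5 kg.
Tool frame: the origin (TCP) lies between the finger pads; the fingertips stand 19 mm ahead of it and the grasp point (between the pads) is the TCP; z points along the fingers, y is the line along which they close (so a half turn about z gives the same grasp; the last joint's range is limited). The gripper opens to 85 mm and grips with 20 to 120 N. Pads are 22 mm wide; open, the fingers measure 114 mm over their backs; the gripper's body (76 mm by 85 mm) begins 54 mm behind the grasp point. The pads swing forward as they close: fully open they stand 13 mm farther back than shut.
Start: joints at [-1.226, 0.091, 1.231, -0, 1.82, -0.057], TCP at [234.646, -552.23, 250.275] pointing down, gripper open.
Joint ranges: [-2.87, 2.87], [-0.86, 2.18], [0.17, 2.46], [-1.51, 4.65], [0.06, 2.69], [-2.65, 2.65]. Speed limits (rad/s): [2.57, 2.57, 3.01, 3.14, 3.14, 3.14].

INTERFACE

Orientations are given as a unit quaternion [w, x, y, z].
In Python, from workcell import robot gives the robot as it stands. The module is installed in compiled form; this text tells all that it offers.
- The arm moves only by the tool move_arm, never from a script. Its argument "steps" is a list of rows, each a list of 6 numbers: the shift along the world's x, y, z scaled (see below), then the turn, a rotation vector about the world's x, y, z scaled (see below). A call has 1 to 10 rows; each row is the pose to reach, as a shift and turn from the pose commanded when the call began, turning the shorter way round; what a row does not reach only later rows make up. The controller multiplies each number of a shift by 0.25 m and each number of a turn by 180 degrees. A row lasts 1/12 s, in which the tool goes at most 41.7 mm and 7.16 degrees, less where a joint would pass 70% of its speed; a pose out of reach is approached as far as the arm can. A call with a number of a shift or a turn outside -1 to 1 is refused whole. A call with a gripper value outside its range is refused whole. "gripper" is the opening, from -1 (shut) to 1 (fully open), set as the call begins (left out, the last holds). The fingers move at their own pace and stop on an object; "newtons" is the grip in N (left out, the last holds). Time passes only in rows, so rows that repeat a pose let the fingers close. It gives the time, the measured TCP pose, the force, the opening and the grip force at its end, in the units of the state.
- robot.get_state(): the state, without advancing time (a new reading comes with each control period).
- robot.read_camera(name): name is "scene" or "top" or "wrist"; returns the picture (420x560x3 uint8, red, green, blue); there is no depth.
- robot.calibration(name): a dict with "fx", "fy", "cx", "cy" (pixels), "distortion" ([k1, k2, p1, p2, k3] as OpenCV has them; the pictures are not rectified), "xyz" and "rotation" of the camera in the world; the wrist camera has in their place "tool_from_camera" (4x4, takes a point from camera to tool coordinates, whose origin is the TCP and whose axes are the flange's). Camera axes: x right, y down, z forward; pixel columns grow to the right and rows downward; lengths in mm; the calibration is good to about 2 mm. A picture is of the moment at which its call begins: read the wrist's pose just before it. calibration takes no time and is no camera call.
- robot.job_done(): hands the job in; it is judged then, once.
The state is a dict: "time": time; "joints": joint angles; "dq": joint speeds; "effort": joint torques, N m; "ee_pos": TCP position; "ee_rot": TCP orientation; "force": force on the tool from outside, world axes, zero at the start; "ft_torque": the same for the moment, N m; "gripper_width": opening from 0.0 (shut) to 1.0 (fully open); "grasp_force": force on a finger pad.
Only numpy, scipy, OpenCV 4.12 (cv2) and the standard library are available. Lean on these libraries where they do the work, as an engineer would, in place of code of your own. Each camera call takes 0.05 s, during which the arm holds its last target. There are 200 camera calls.

TASK

The extractor's filter drawer, the one with the blue handle and the pale pleated filter pad in it, has been left open: push it fully home until it seats in its detent. Leave the drying drawer with the black handle and the red wagons open as it is, and leave the jar of orange paint standing where it is.

Things in the scene. Friction and masses are not known exactly. Their poses are not given: they have to be found in the camera images.
- filter_drawer (a joint): opening of the filter drawer in m: 0 = fully home; starts 0.05 to 0.10. It stays where left; moving it takes 0.6 N plus 12 N per m/s. From 21 mm open a sprung roller resists with 3 to 4 N; within 5 mm of home it snaps the drawer home, to a hard stop. Housing: grey, fixed, 200 deep, 150 wide, 100 mm high, silver foil duct at its back; left or right of the middle, turned up to 0.2 rad.
- filter_handle (a point): centre of the filter drawer's blue bar handle, 72 mm above the bench. x is level and points into the housing (closing direction; at home the handle lies the opening farther along x), y along the bar, z up. Bar 80 mm long (y), 12 thick (x), 14 high, its centre 30 mm before the drawer's white front, which is 146 mm wide, from 8 to 92 mm above the bench.
- drying_handle (a point): centre of the bar handle of the other drawer, the drying drawer, in a like grey housing without a duct: same sizes and axes as the filter drawer's, but the handle is black and two red model tank wagons stand on green inside. It is also 50 to 100 mm open and is to stay so.
- jar: small jar of orange paint with a black cap, 36 mm across and 58 mm high, standing loose on the bench between the two housings; origin at the centre of its underside, z up.
There are look-alikes about, which are no part of the job. Leave any purple or turquoise look-alike of the jar alone.

How it is judged (in metres and radians):
At the end, for the whole second after the job is handed in: The filter drawer is seated at its detent (less than 5 mm open); the drying drawer's handle is within 15 mm of where it was; the orange jar stands upright (within 11 degrees) within 30 mm of where it was (value of joint filter_drawer below 0.005 m and distance of drying_handle from where it was at the start of the episode below 0.015 m and distance of jar from where it was at the start of the episode below 0.03 m and angle between jar's own z axis and vertical below 0.2 rad); the robot touches nothing.
It fails at once if the drying drawer was moved by more than 15 mm (distance of drying_handle from where it was at the start of the episode above 0.015 m).
It fails at once if the orange jar was shifted by more than 30 mm or tipped (distance of jar from where it was at the start of the episode above 0.03 m or angle between jar's own z axis and vertical above 0.3 rad).
It also fails if it takes over 27 s, if anything falls off the work surface, if the arm or the gripper's body presses on something with over 40 N, if the wrist force passes 120 N, or if a joint passes its speed limit or range.

## Working session

There is one attempt and no reset: what is moved stays moved. The work goes in short steps, Python scripts to look and compute and a tool call to move; the robot and the scene stay as the last step left them, time stands still between calls to the robot, and variables do not carry over. Pictures are saved under pics/ and viewed, at most 10 in all, crops included, and the job is handed in when it is done.

Besides the shell and the picture viewer there is one more tool, called after "Emit:" by a JSON object that holds its "method" and its "body". move_arm: Moves the arm, as the interface text tells. Its arguments: {"type":"object","properties":{"steps":{"type":"array","items":{"type":"array","items":{"type":"number"}}},"gripper":{"type":"number"},"newtons":{"type":"number"}},"required":["steps"]}

```bash
mkdir -p pics; python3 - <<'E'
from workcell import robot
import cv2
for n in("scene","top"):
    cv2.imwrite(f"pics/{n}0.png",robot.read_camera(n)[:,:,::-1])
    c=robot.calibration(n);print(n,c)
s=robot.get_state();print(s["time"],s["ee_pos"],s["ee_rot"])
E
```

```text
scene {'fx': 504.62493381218945, 'fy': 504.62493381218945, 'cx': 280.5653968013053, 'cy': 208.90320165515968, 'distortion': array([-0.12705778,  0.        ,  0.        ,  0.        ,  0.        ]), 'xyz': array([1204.37948539,  -59.2630791 ,  846.48769718]), 'rotation': array([-0.24043183,  0.71144368,  0.62176055, -0.2223831 ])}
top {'fx': 450.52255711214343, 'fy': 450.52255711214343, 'cx': 281.93475921687235, 'cy': 213.17775625818135, 'distortion': array([-0.02512389,  0.        ,  0.        ,  0.        ,  0.        ]), 'xyz': array([435.26342456, -23.46910024, 951.43796382]), 'rotation': array([ 0.07045031, -0.69781293,  0.7096195 , -0.06733515])}
0.1 [ 234.57239571 -552.01390895  249.2252933 ] [-8.86050323e-04  9.79886019e-01  1.99555974e-01 -1.31529964e-04]
```

View pics/scene0.png

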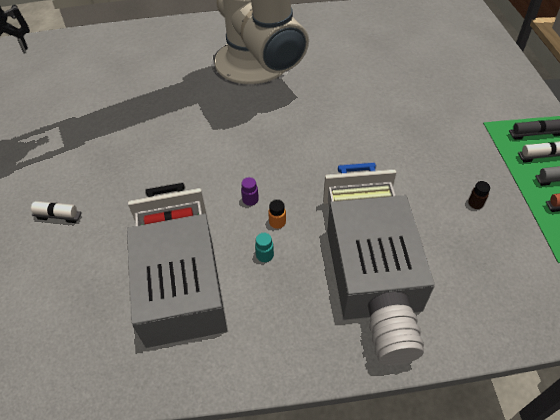

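View pics/top0.png

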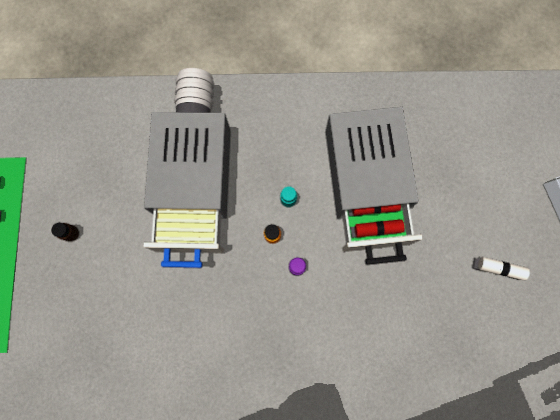

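The top view shows two housings. The one at (188,160) has the foil duct at (194,90), a blue handle at (182,264) and a yellow pleated pad, so it is the filter drawer. The one at (370,155) has a black handle at (386,258) and red wagons, so it is the drying drawer. The jar with the black cap at (272,233) is the orange one. I leave turquoise (289,196) and purple (298,266) alone.

Next I measure the bar and confirm it in one crop.

```bash
cat > h.py <<'E'
import numpy as np,cv2
from scipy.spatial.transform import Rotation as R
from workcell import robot
def ray(n,px,z):
    c=robot.calibration(n);K=np.array([[c["fx"],0,c["cx"]],[0,c["fy"],c["cy"]],[0,0,1]])
    u=cv2.undistortPoints(np.array(px,float).reshape(-1,1,2),K,c["distortion"])[:,0]
    d=R.from_quat(np.roll(c["rotation"],-1)).apply(np.c_[u,np.ones(len(u))])
    return c["xyz"]+d*((z-c["xyz"][2])/d[:,2])[:,None]
def blue(n):
    im=cv2.cvtColor(robot.read_camera(n),cv2.COLOR_RGB2HSV)
    m=cv2.inRange(im,(105,150,60),(125,255,255))
    k,l,s,_=cv2.connectedComponentsWithStats(m);i=1+np.argmax(s[1:,4])
    return (l==i),s[i]
E
python3 - <<'E'
from h import *
for n in("scene","top"):
    m,s=blue(n);v,u=np.nonzero(m);print(n,s)
    p=ray(n,np.c_[u,v],79 if n=="top" else 76)
    print(p.min(0),p.max(0))
    q=p[p[:,0]<np.percentile(p[:,0],60)] if n=="top" else p
    r=cv2.minAreaRect(q[:,:2].astype(np.float32));print(r); print(cv2.boxPoints(r))
# white front / housing edges in top view: housing top corners by eye
print(ray("top",[[152,113],[146,208],[227,113],[219,210]],100))
print(ray("top",[[145,247],[218,248]],92))
print("jars",ray("top",[[272,233],[298,266],[289,196]],58))
im=cv2.imread("pics/top0.png")[95:290,130:330]
cv2.imwrite("pics/crop.png",cv2.resize(im,None,fx=3,fy=3,interpolation=2))
E
```

```text
scene [338 163  37  10 239]
[503.77178464 136.96810637  76.        ] [525.49983202 214.73156166  76.        ]
((514.425048828125, 175.65597534179688), (77.60383605957031, 20.254398345947266), 88.07455444335938)
[[502.99985 137.21623]
 [523.2428  136.53569]
 [525.8502  214.09572]
 [505.6073  214.77626]]
top [161 248  41  20 363]
[504.48307191 137.14024912  79.        ] [542.48243274 215.09746118  79.        ]
((510.8583984375, 176.11866760253906), (78.08786010742188, 11.586661338806152), 89.10032653808594)
[[504.45273 137.1705 ]
 [516.03796 136.98859]
 [517.26404 215.06683]
 [505.67883 215.24875]]
[[815.02827216 238.77422333 100.        ]
 [618.41835637 242.29219106 100.        ]
 [811.78528953  86.54088367 100.        ]
 [611.97553469 100.38298968 100.        ]]
[[543.42987675 243.50003103  92.        ]
 [539.23960084 102.67297384  92.        ]]
jars [[ 5.71759980e+02 -3.90666851e-01  5.80000000e+01]
 [ 5.04974964e+02 -5.09765909e+01  5.80000000e+01]
 [ 6.47319319e+02 -3.59232171e+01  5.80000000e+01]]
```

View pics/crop.png

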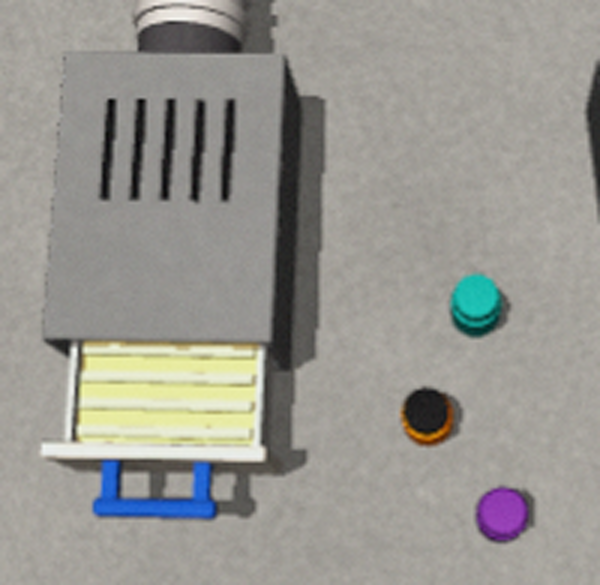

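The crop confirms it: blue bar, pale pleats, duct behind. The handle is at about (511,176) and the closing direction is roughly (1,-0.02). I move over with the gripper shut, staying high.

Emit:
{"method": "move_arm", "body": {"steps": [[0.1,0.16,0,0,0,-0.03],[0.2,0.32,0,0,0,-0.06],[0.3,0.48,0,0,0,-0.09],[0.35,0.64,0,0,0,-0.12],[0.35,0.8,0,0,0,-0.134],[0.35,0.96,0,0,0,-0.134],[0.35,1.0,0,0,0,-0.134]], "gripper": -1}}

```text
time: 0.78
ee_pos: [322.4, -298.8, 250.4]
ee_rot: [-0.0, 1.0, -0.009, 0.0]
force: [0.2, -0.6, 0.4]
gripper_width: 0.009
grasp_force: 0.0
```

Emit:
{"method": "move_arm", "body": {"steps": [[0.06,0.16,0,0,0,0],[0.12,0.32,0,0,0,0],[0.18,0.48,0,0,0,0],[0.24,0.64,0,0,0,0],[0.28,0.8,0,0,0,0],[0.28,0.96,0,0,0,0],[0.28,1.0,0,0,0,0],[0.28,1.0,0,0,0,0]]}}

```text
time: 1.45
ee_pos: [392.1, -49.3, 250.4]
ee_rot: [-0.0, 1.0, -0.007, 0.0]
force: [1.1, -0.9, 0.5]
gripper_width: -0.001
grasp_force: 0.0
```

Emit:
{"method": "move_arm", "body": {"steps": [[0.06,0.16,0,0,0,0],[0.12,0.32,0,0,0,0],[0.18,0.48,0,0,0,0],[0.22,0.64,0,0,0,0],[0.22,0.8,0,0,0,0],[0.22,0.92,0,0,0,0],[0.22,0.92,0,0,0,0],[0.22,0.92,0,0,0,0],[0.22,0.92,0,0,0,0]]}}

```text
time: 2.2
ee_pos: [447.5, 176.7, 250.0]
ee_rot: [0.0, 1.0, -0.01, -0.0]
force: [0.1, -0.4, 0.5]
gripper_width: -0.0
grasp_force: 0.0
```

Emit:
{"method": "move_arm", "body": {"steps": [[0,0,-0.12,0,0,0],[0,0,-0.24,0,0,0],[0,0,-0.36,0,0,0],[0,0,-0.48,0,0,0],[0,0,-0.6,0,0,0],[0,0,-0.68,0,0,0],[0,0,-0.712,0,0,0],[0,0,-0.712,0,0,0],[0,0,-0.712,0,0,0]]}}

```text
time: 2.95
ee_pos: [447.8, 176.8, 73.3]
ee_rot: [-0.0, 1.0, -0.01, 0.0]
force: [-0.2, 0.6, 0.4]
gripper_width: -0.0
grasp_force: 0.0
```

Emit:
{"method": "move_arm", "body": {"steps": [[0.02,0,0,0,0,0],[0.04,0,0,0,0,0],[0.06,0,0,0,0,0],[0.08,0,0,0,0,0],[0.1,0,0,0,0,0],[0.12,0,0,0,0,0],[0.14,0,0,0,0,0],[0.16,0,0,0,0,0],[0.18,0,0,0,0,0],[0.2,0,0,0,0,0]]}}

```text
time: 3.78
ee_pos: [497.4, 177.7, 72.1]
ee_rot: [0.0, 1.0, -0.01, -0.0]
force: [-1.9, -0.8, 1.3]
gripper_width: -0.0
grasp_force: 0.7
```

```bash
python3 - <<'E'
from h import *
im=robot.read_camera("scene")[100:330,100:460,::-1]
cv2.imwrite("pics/s1.png",cv2.resize(im,None,fx=2,fy=2))
s=robot.get_state();print(s["ee_pos"],s["force"])
E
```

```text
[498.12843842 177.64573328  72.16067843] [-0.28464986 -0.86009687  0.28853485]
```

View pics/s1.png

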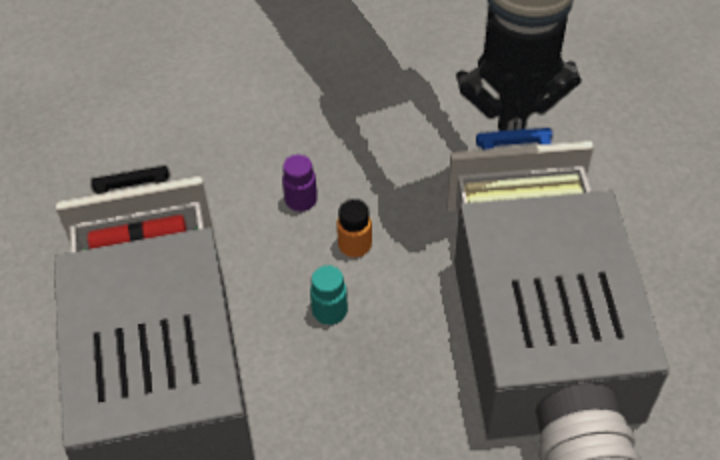

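The fingers sit behind the middle of the blue bar, at crop (513,125). The jars and the drying drawer are untouched. I push slowly.

Emit:
{"method": "move_arm", "body": {"steps": [[0.02,0,0,0,0,0],[0.04,0,0,0,0,0],[0.06,-0.001,0,0,0,0],[0.08,-0.001,0,0,0,0],[0.1,-0.002,0,0,0,0],[0.12,-0.002,0,0,0,0],[0.14,-0.003,0,0,0,0],[0.16,-0.003,0,0,0,0]]}}

```text
time: 4.5
ee_pos: [537.6, 177.0, 72.2]
ee_rot: [0.0, 1.0, -0.01, -0.0]
force: [-1.4, -1.5, -1.1]
gripper_width: 0.0
grasp_force: 0.7
```

```bash
python3 - <<'E'
from h import *
im=robot.read_camera("top")[95:290,120:330,::-1]
cv2.imwrite("pics/t1.png",cv2.resize(im,None,fx=3,fy=3))
s=robot.get_state();print(s["ee_pos"],s["force"])
E
```

```text
[538.40474972 176.96383767  72.25420943] [-0.94703406 -0.62779148  0.00824658]
```

View pics/t1.png

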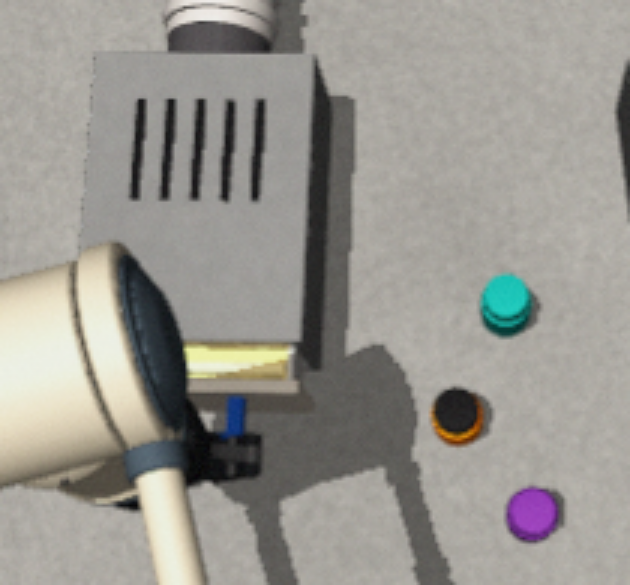

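The front has moved in. About 25-30 mm of opening remains (crop rows 345-380), so I continue gently.

Emit:
{"method": "move_arm", "body": {"steps": [[0.014,0,0,0,0,0],[0.028,0,0,0,0,0],[0.042,-0.001,0,0,0,0],[0.056,-0.001,0,0,0,0],[0.07,-0.001,0,0,0,0]]}}

```text
time: 4.97
ee_pos: [554.3, 176.7, 72.3]
ee_rot: [0.0, 1.0, -0.01, -0.001]
force: [-4.6, -2.3, -0.1]
gripper_width: 0.001
grasp_force: 1.6
```

Emit:
{"method": "move_arm", "body": {"steps": [[0.012,0,0,0,0,0],[0.024,0,0,0,0,0]]}}

```text
time: 5.13
ee_pos: [560.0, 176.7, 72.2]
ee_rot: [0.0, 1.0, -0.01, -0.001]
force: [-18.0, -2.6, 9.9]
gripper_width: 0.002
grasp_force: 9.5
```

```bash
python3 - <<'E'
from h import *
im=robot.read_camera("scene")[120:300,280:470,::-1]
cv2.imwrite("pics/s2.png",cv2.resize(im,None,fx=3,fy=3))
s=robot.get_state();print(s["ee_pos"],s["force"])
E
```

```text
[559.89784409 176.6866727   72.24704804] [-7.4553014  -0.89086804  2.65086162]
```

View pics/s2.png

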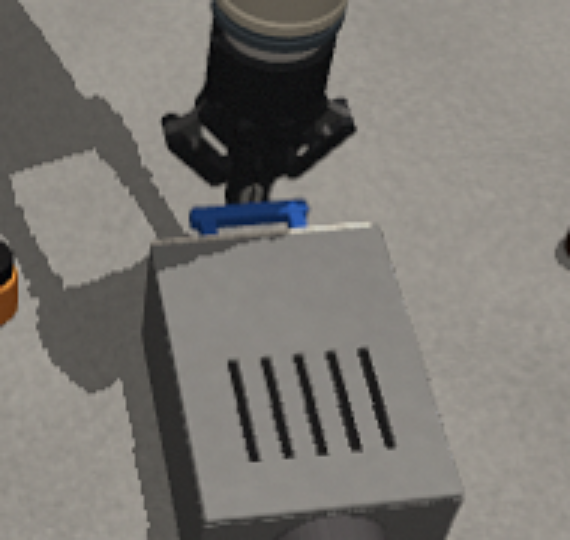

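The front is flush with the housing at crop (270,235), and the force jump indicates the hard stop. I retreat and check.

Emit:
{"method": "move_arm", "body": {"steps": [[-0.03,0,0,0,0,0],[-0.1,0,0,0,0,0],[-0.2,0,0,0,0,0],[-0.3,0,0,0,0,0],[-0.4,0,0,0,0,0],[-0.5,0,0.1,0,0,0],[-0.5,0,0.25,0,0,0],[-0.5,0,0.4,0,0,0],[-0.5,0,0.5,0,0,0],[-0.5,0,0.5,0,0,0]]}}

```text
time: 6.02
ee_pos: [437.8, 177.8, 204.9]
ee_rot: [-0.002, 1.0, -0.009, 0.006]
force: [0.7, 0.8, 1.0]
gripper_width: -0.003
grasp_force: 0.0
```

```bash
python3 - <<'E'
from h import *
for n in("scene","top"):
    m,s=blue(n);v,u=np.nonzero(m)
    p=ray(n,np.c_[u,v],79 if n=="top" else 76);print(n,s,p.min(0),p.max(0))
im=robot.read_camera("scene")[:,:,::-1]
cv2.imwrite("pics/s3.png",im)
s=robot.get_state();print(s["ee_pos"],s["force"],s["time"])
E
```

```text
scene [343 187  39  11 265] [568.62667479 133.8924863   76.        ] [592.9646292  212.58420442  76.        ]
top [164 215  40  19 376] [570.8362674  134.36862191  79.        ] [608.03518049 211.50734384  79.        ]
[435.77027696 176.97775906 197.12379856] [-0.65984743  0.29332158 -0.40914742] 6.1667
```

View pics/s3.png

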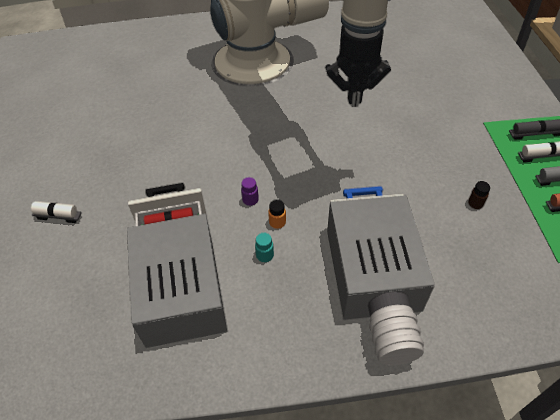

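The front is flush at scene (367,197). The 18 N peak and the 7 N standing force are well above the roller's 4 N, so the drawer reached its hard stop. The orange jar (277,213) and the drying drawer (165,190) have not moved.

```bash
python3 -c "
from workcell import robot
print(robot.job_done())"
```

```text
the job is handed in; nothing more can be done
None
```

I pushed the filter drawer home to its hard stop and handed the job in at about 6 s; the drying drawer and the orange jar look unmoved in the final picture, and no verdict came back.

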